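Open the countertop water filter

ROBOT

A 7-joint arm with a two-finger parallel gripper is mounted at the origin on a cart in front of the work surface, level with it; the furniture and walls round the work are solid. World frame = base frame: x ahead of the robot, y to its left, z up, the work surface at z = 0. Lengths are in m, angles in rad, forces in N, time in s.
With the tool pointing down it reaches from about 0.425 to 0.825 m from the base axis. Payload 3.6 kg.
Tool frame: the origin (TCP) lies between the finger pads; the fingertips stand 17 mm ahead of it and the grasp point (between the pads) lies 2 mm behind it; z points along the fingers, y is the line along which they close (so a half turn about z gives the same grasp; the last joint's range is limited). The gripper opens to 85 mm and grips with 20 to 120 N. Pads are 22 mm wide; open, the fingers measure 114 mm over their backs; the gripper's body (76 mm by 85 mm) begins 54 mm behind the grasp point. The pads swing forward as they close: fully open they stand 13 mm farther back than shut.
Start: joints at [1.282, 0.615, -0.013, 1.423, 0.008, 1.103, -0.04], TCP at [0.168, -0.628, 0.248] pointing down, gripper open.
Joint ranges: [-3.12, 3.12], [-0.3, 2.06], [-1.34, 1.32], [0.26, 2.42], [-1.36, 4.5], [0.01, 1.98], [-2.84, 2.84]. Speed limits (rad/s): [2.79, 2.79, 3.14, 3.14, 3.14, 3.14, 3.14].

INTERFACE

Orientations are given as a 3x3 rotation matrix whose columns are the frame's x, y, z axes.
In Python, from plant import * gives the robot as it stands.
- The arm moves only by the tool move_arm, never from a script. Its argument "series" is a list of rows, each an object of numbers: "tx", "ty", "tz": the shift along the tool's x, y, z in mm; "roll": the turn about the tool's z in degrees. In form: [{"tx": .., "ty": .., "tz": .., "roll": ..}, ...]. A call has 1 to 20 rows; each row is the pose to reach, as a shift and turn from the pose commanded when the call began, along the tool's axes at that moment; what a row does not reach only later rows make up. A row lasts 1/10 s, in which the tool goes at most 50 mm and 8.59 degrees, less where a joint would pass 70% of its speed; a pose out of reach is approached as far as the arm can. A call with a gripper value outside its range is refused whole. "gripper" is the opening, from 0 (shut) to 1 (fully open), set as the call begins (left out, the last holds). The fingers move at their own pace and stop on an object; the grip force is fixed at half the most. Time passes only in rows, so rows that repeat a pose let the fingers close. It gives the time, the measured TCP pose, the force, the opening and the grip force at its end, in the units of the state.
- state(): the state, without advancing time (a new reading comes with each control period).
- capture(name): name is "scene" or "top" or "wrist"; returns the picture (420x560x3 uint8, blue, green, red); there is no depth.
- calibration(name): a dict with "mtx" (3x3 intrinsics, pixels), "world_from_camera" (4x4, takes a point from camera to world coordinates). Camera axes: x right, y down, z forward; pixel columns grow to the right and rows downward; lengths in m; the calibration is good to about 2 mm. A picture is of the moment at which its call begins: read the wrist's pose just before it. calibration takes no time and is no camera call; for the wrist camera it gives the pose at the moment of the call.
- finish_job(): hands the job in; it is judged then, once.
The state is a dict: "clock": time; "joint_positions": joint angles; "qd": joint speeds; "joint_efforts": joint torques, N m; "tcp_pos": TCP position; "tcp_rot": TCP orientation; "wrist_force": force on the tool from outside, world axes, zero at the start; "moment": the same for the moment, N m; "finger_gap": opening from 0.0 (shut) to 1.0 (fully open); "finger_force": force on a finger pad.
Only numpy, scipy, OpenCV 4.12 (cv2) and the standard library are available. Lean on these libraries where they do the work, as an engineer would, in place of code of your own. Each camera call takes 0.05 s, during which the arm holds its last target. There are 200 camera calls.

TASK

The countertop water filter is due for a new cartridge: first lower the hinged lid of its reservoir fully shut, so that nothing falls in, then take off the filter cap beside it. Nobody remembers whether this cap loosens clockwise or anticlockwise and it does not show, so try it both ways, turn it the way that goes until it stops, and lift it straight off. Finish while still holding the cap in the gripper, level, about a hand's breadth (10 cm) straight above its open neck and touching nothing else; leave the jars and the glass standing where they are.

Things in the scene. Friction and masses are not known exactly. Their poses are not given: they have to be found in the camera images.
- unit: white water filter, fixed, placed and turned anew each time: open square reservoir 130 x 130 x 100 mm (walls 5) and on its left (+y of the unit) a round housing 74 mm across, axis 112 mm from the reservoir's middle, neck top 116 mm above the worktop. Origin: centre of the reservoir's underside; x points from the spout side (near the robot) to the hinge side, z up
- lid (a joint): hinge of the reservoir's grey lid, rad: 0 is fully shut (flat on the reservoir), it starts open at 0.9 to 1.4 (1.57 is upright). The hinge is stiff (about 0.15 N m, 1 to 3 N at the free edge): the lid stays where it is left and has to be pushed all the way down
- lid_hinge (a point): middle of the lid's hinge line (along the unit's y), at the top of the reservoir's far (+x of the unit) wall, 100 mm above the worktop. The lid is a flat plate 130 x 130 x 8 mm with a 10 mm tab at the middle of its free edge; shut, it reaches 130 mm from here to the unit's -x and its outer face lies 8 mm above this point
- lid_edge (a point): middle of the lid's free edge, on its outer face (the face that is on top when shut)
- cap: loose grey filter cap, 0.06 to 0.13 kg: ribbed disc 68 mm across, 8 mm thick, on the neck; on it an upright bar grip 52 mm long (cap's x), 16 mm thick (cap's y), 31 mm tall above the disc, to be pinched across the 16 mm. Below, a stem with a 44 mm cross lug reaches 20 mm into the neck. Origin: centre of the disc's underside, z up. At the start the bar lies along the unit's x within 4 degrees
- grip (a point): middle of the cap's bar grip, on the cap's axis, 26 mm above the underside of the disc. The cap turns about this axis almost without friction and without rising
- neck (a point): centre of the neck's top, fixed to the unit; grip is 26 mm above it while the cap is on. The neck holds the cap's lug: turned the wrong way it meets a hard stop 12 to 25 degrees from the unit's x; the right way it turns freely to a stop about 62 degrees from the unit's x, and there (or up to 5 short) lifts off, clear after 20 mm. Which way is right varies and cannot be seen
- spice_jar_1: spice jar with yellow cap, 45 mm across, 100 mm tall, a bystander on the right, stands upright; origin at the centre of its underside
- spice_jar_2: spice jar with white cap, 47 mm across, 98 mm tall, a bystander on the right, stands upright; origin at the centre of its underside
- glass_1: waisted drinking glass, 65 mm across, 88 mm tall, a bystander on the right, stands upright; origin at the centre of its underside
Things that resemble listed ones, but are neither listed nor needed, are in the scene too. What is shaped like the cap but brown or pink is not meant.

How it is judged:
On the way, in this order (a step that is already met when the one before it is completed fails the run):
1. the reservoir lid is shut while the cap is still on its neck (value of joint lid below 0.06 rad and z of grip in the frame of neck below 0.033 m), for 0.2 s.
2. the cap is lifted clear of its neck (value of joint lid below 0.06 rad and z of grip in the frame of neck above 0.05 m and contact force between the fingers and cap above 1 N), for 0.2 s.
At the end, for the whole second after the job is handed in: The lid is shut (within 0.06 rad); the cap is held by the fingers, still, within 20 degrees of level, its underside 5 to 20 cm above the neck and within 6 cm of the neck's axis, and does not touch the filter (value of joint lid below 0.06 rad and z of grip in the frame of neck between 0.076 and 0.226 m and horizontal distance between grip and neck below 0.06 m and angle between cap's own z axis and vertical below 0.35 rad and contact force between the fingers and cap above 1 N and contact force between cap and unit below 0.1 N and linear speed of cap below 0.03 m/s); the arm keeps its last pose, push and grip.
It fails at once if a jar or the glass is moved by more than 3 cm (distance of any of spice_jar_1, spice_jar_2, glass_1 from where it was at the start of the episode above 0.03 m).
It also fails if it takes over 64 s, if anything falls off the work surface, if the arm or the gripper's body presses on something with over 40 N, if the wrist force passes 120 N, or if a joint passes its speed limit or range.

## Working session

There is one attempt and no reset: what is moved stays moved. The work goes in short steps, Python scripts to look and compute and a tool call to move; the robot and the scene stay as the last step left them, time stands still between calls to the robot, and variables do not carry over. Pictures are saved under pics/ and viewed, at most 10 in all, crops included, and the job is handed in when it is done.

Besides the shell and the picture viewer there is one more tool, called after "Call:" as a command line: name --argument value ..., lists and objects as JSON in quotes. move_arm: Moves the arm, as the interface text tells. Its arguments: {"type":"object","properties":{"series":{"type":"array"},"gripper":{"type":"number"}},"required":["series"]}

```bash
mkdir -p pics; python3 - <<'E'
from plant import *
import cv2,numpy as np
for n in ("scene","top"):
    c=calibration(n); cv2.imwrite(f"pics/{n}0.png",capture(n)); print(n,np.round(c["mtx"],1).tolist(),np.round(c["world_from_camera"],3).tolist())
s=state(); print(s["clock"],s["tcp_pos"],np.round(s["tcp_rot"],3).tolist(),s["wrist_force"])
E
```

```text
scene [[425.9, 0.0, 276.6], [0.0, 425.9, 210.0], [0.0, 0.0, 1.0]] [[-0.565, -0.566, 0.6, -0.063], [-0.825, 0.37, -0.428, 0.444], [0.019, -0.737, -0.676, 0.751], [0.0, 0.0, 0.0, 1.0]]
top [[508.1, 0.0, 282.2], [0.0, 508.1, 214.1], [0.0, 0.0, 1.0]] [[0.016, -0.984, 0.175, 0.313], [-1.0, -0.014, 0.013, 0.004], [-0.01, -0.175, -0.985, 1.354], [0.0, 0.0, 0.0, 1.0]]
0.1 [ 0.16807726 -0.62721284  0.24725804] [[0.966, 0.259, -0.001], [0.259, -0.966, 0.002], [-0.0, -0.002, -1.0]] [-0.35851657 -0.53145289 -0.31682595]
```

View pics/scene0.png

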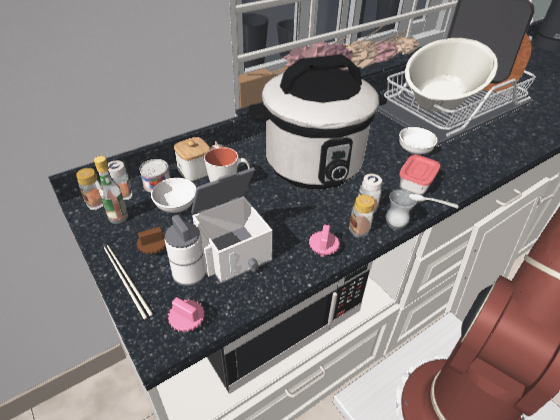

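View pics/top0.png

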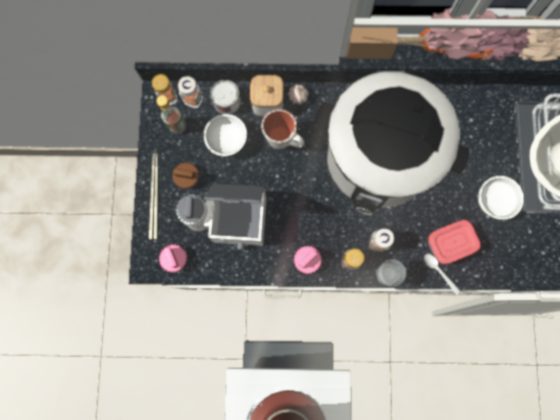

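The scene view shows the white unit around (225,240), with the lid open towards the back and the grey cap at (183,235). In the top view the reservoir is at (237,215) and the cap at (193,210). I'll zoom in on both next.

```bash
python3 - <<'E'
import cv2,numpy as np
a=cv2.imread("pics/top0.png")[170:260,165:285]; b=cv2.imread("pics/scene0.png")[165:290,150:280]
a=cv2.resize(a,None,fx=3.3,fy=3.3,interpolation=3); b=cv2.resize(b,None,fx=3,fy=3,interpolation=3)
h=max(a.shape[0],b.shape[0]); o=np.zeros((h,a.shape[1]+b.shape[1],3),np.uint8); o[:a.shape[0],:a.shape[1]]=a;o[:b.shape[0],a.shape[1]:]=b
cv2.imwrite("pics/z0.png",o);print(o.shape)
E
```

```text
(375, 786, 3)
```

View pics/z0.png

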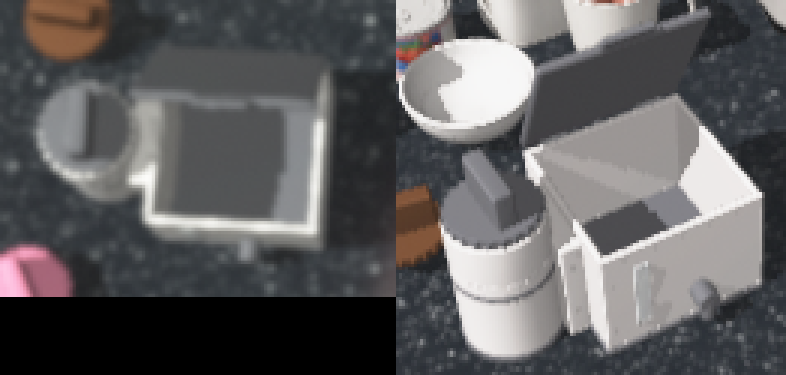

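Reservoir rim corners in the scene view are about (218,252), (272,230), (194,215) and (245,197). The lid's free edge runs from (197,188) to (254,168). Next I'll cast rays through these.

```bash
cat > h.py <<'E'
from plant import *
import cv2,numpy as np
def ray(n,p,c=None):
    c=c or calibration(n); d=np.linalg.solve(c["mtx"],[p[0],p[1],1]); T=np.array(c["world_from_camera"]); return T[:3,3],T[:3,:3]@d
def atz(n,p,z,c=None):
    o,d=ray(n,p,c); return o+d*(z-o[2])/d[2]
E
python3 - <<'E'
from h import *
np.set_printoptions(precision=4,suppress=True)
R={k:atz("scene",p,.1) for k,p in dict(nl=(218.3,252.3),nr=(272,229.7),fl=(193.7,215),fr=(245,197.3)).items()}
for k,v in R.items(): print(k,v)
print("top nl,nr",atz("top",(210.5,238.2),.1),atz("top",(262.6,239.1),.1))
x=(R['fl']+R['fr']-R['nl']-R['nr'])/2; y=(R['nl']+R['fl']-R['nr']-R['fr'])/2
print("yaw",np.degrees(np.arctan2(x[1],x[0])),np.degrees(np.arctan2(-y[0],y[1])),np.linalg.norm(x),np.linalg.norm(y),sum(R.values())/4)
print("bar top scene",atz("scene",(150+(488-396)/3,165+174/3),.155),"top",atz("top",(191.7,207),.155))
for p in ((196.7,187.7),(254.3,168.3)):
  for z in (.21,.22,.23): print(p,z,atz("scene",p,z))
E
```

```text
nl [0.4755 0.2035 0.1   ]
nr [0.4691 0.0761 0.1   ]
fl [0.6028 0.1956 0.1   ]
fr [0.5919 0.0692 0.1   ]
top nl,nr [0.4719 0.1975 0.1   ] [0.4716 0.0677 0.1   ]
yaw -3.352860475957175 -3.8645727411274216 0.12526916501776192 0.1271915961159655 [0.5348 0.1361 0.1   ]
bar top scene [0.5397 0.2486 0.155 ] top [0.5398 0.2374 0.155 ]
(196.7, 187.7) 0.21 [0.5584 0.1974 0.21  ]
(196.7, 187.7) 0.22 [0.5469 0.202  0.22  ]
(196.7, 187.7) 0.23 [0.5354 0.2066 0.23  ]
(254.3, 168.3) 0.21 [0.5502 0.0679 0.21  ]
(254.3, 168.3) 0.22 [0.5389 0.0748 0.22  ]
(254.3, 168.3) 0.23 [0.5275 0.0818 0.23  ]
```

Call:
move_arm --series '[{"tx": 22, "ty": -22, "tz": -10, "roll": -5}, {"tx": 44, "ty": -44, "tz": -20, "roll": -10}, {"tx": 66, "ty": -66, "tz": -30, "roll": -15}, {"tx": 88, "ty": -87, "tz": -40, "roll": -20}, {"tx": 110, "ty": -109, "tz": -50, "roll": -25}, {"tx": 132, "ty": -131, "tz": -60, "roll": -30}, {"tx": 154, "ty": -153, "tz": -70, "roll": -35}, {"tx": 176, "ty": -175, "tz": -80, "roll": -40}, {"tx": 198, "ty": -196, "tz": -82, "roll": -45}, {"tx": 220, "ty": -218, "tz": -82, "roll": -50}, {"tx": 242, "ty": -240, "tz": -82, "roll": -55}, {"tx": 264, "ty": -262, "tz": -82, "roll": -60}, {"tx": 286, "ty": -284, "tz": -82, "roll": -65}, {"tx": 308, "ty": -305, "tz": -82, "roll": -70}, {"tx": 332, "ty": -327, "tz": -82, "roll": -75}, {"tx": 354, "ty": -348, "tz": -82, "roll": -80}]' --gripper 0

```text
clock: 1.7
tcp_pos: [0.4204, -0.1987, 0.3301]
tcp_rot: [[-0.091, 0.996, -0.0], [0.996, 0.091, 0.0], [0.0, -0.0, -1.0]]
wrist_force: [1.2, -0.4, 0.5]
finger_gap: -0.002
finger_force: 0.0
```

```bash
python3 - <<'E'
from h import *
np.set_printoptions(precision=3,suppress=True)
s=state(); R=np.array(s["tcp_rot"]);print(s["clock"],s["tcp_pos"],R.tolist(),s["joint_positions"])
d=np.array([.60,.125,.33])-s["tcp_pos"]; print(R.T@d*1000)
E
```

```text
1.7 [ 0.42  -0.199  0.33 ] [[-0.09094050968287344, 0.9958562126251356, -0.00047694291024737997], [0.995856249965429, 0.09094068041011961, 0.00034935846582466787], [0.0003912843113993313, -0.0004431957411023635, -0.9999998252370461]] [ 0.773  0.275 -0.494  1.79   0.144  1.112  0.322]
[306.014 208.277   0.11 ]
```

Call:
move_arm --series '[{"tx": 25, "ty": 8, "tz": -4, "roll": -6}, {"tx": 50, "ty": 16, "tz": -8, "roll": -12}, {"tx": 75, "ty": 24, "tz": -12, "roll": -18}, {"tx": 100, "ty": 32, "tz": -16, "roll": -24}, {"tx": 125, "ty": 40, "tz": -20, "roll": -30}, {"tx": 150, "ty": 48, "tz": -24, "roll": -36}, {"tx": 175, "ty": 56, "tz": -28, "roll": -42}, {"tx": 200, "ty": 64, "tz": -30, "roll": -48}, {"tx": 225, "ty": 72, "tz": -30, "roll": -54}, {"tx": 250, "ty": 80, "tz": -30, "roll": -60}, {"tx": 275, "ty": 88, "tz": -30, "roll": -66}, {"tx": 300, "ty": 96, "tz": -30, "roll": -72}, {"tx": 325, "ty": 104, "tz": -30, "roll": -77}, {"tx": 351, "ty": 112, "tz": -30, "roll": -81.5}, {"tx": 351, "ty": 112, "tz": -30, "roll": -81.5}]'

```text
clock: 3.2
tcp_pos: [0.5002, 0.1634, 0.36]
tcp_rot: [[-0.999, 0.054, -0.001], [0.054, 0.999, 0.004], [0.001, 0.003, -1.0]]
wrist_force: [0.3, 0.5, 0.4]
finger_gap: -0.001
finger_force: 0.0
```

```bash
python3 - <<'E'
from h import *
np.set_printoptions(precision=3,suppress=True)
c=calibration("wrist"); s=state(); cv2.imwrite("pics/w1.png",capture("wrist")); 
np.savez("w1",**{k:np.array(c[k]) for k in c if k in("mtx","world_from_camera")})
print(s["clock"],s["tcp_pos"],s["tcp_rot"],s["joint_positions"],np.array(c["world_from_camera"]))
E
```

```text
3.2 [0.5   0.163 0.36 ] [[-0.999  0.054 -0.001]
 [ 0.054  0.999  0.004]
 [ 0.001  0.003 -1.   ]] [ 0.234  0.441 -0.902  1.578  0.352  1.294  0.799] [[ 0.053  0.962  0.267  0.433]
 [ 0.999 -0.052 -0.011  0.166]
 [ 0.004  0.267 -0.964  0.485]
 [ 0.     0.     0.     1.   ]]
```

View pics/w1.png

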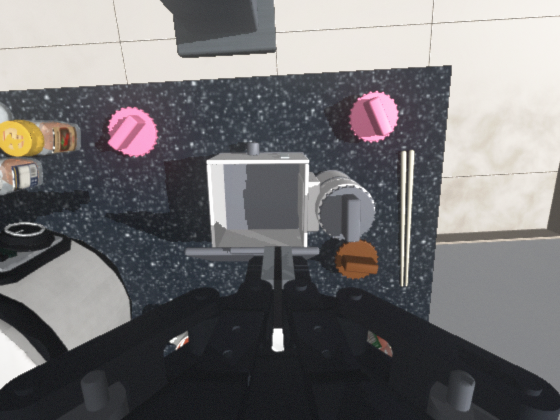

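The wrist view shows the reservoir's near rim from (208,156) to (308,154). The lid's free edge runs from (186,253) to (318,250), and the cap's bar is at about (351,218).

```bash
python3 - <<'E'
from h import *
np.set_printoptions(precision=4,suppress=True)
c=dict(np.load("w1.npz"))
for n,p,z in (("near y-",(208,156),.1),("near y+",(308,154),.1),("lid y-",(186,253),.22),("lid y+",(318,250),.22)): print(n,atz("wrist",p,z,c))
im=cv2.imread("pics/w1.png")
cv2.imwrite("pics/w1z.png",cv2.resize(im[140:280,190:390],None,fx=4,fy=4,interpolation=3))
E
```

```text
near y- [0.4648 0.0783 0.1   ]
near y+ [0.4691 0.2036 0.1   ]
lid y- [0.5436 0.0746 0.22  ]
lid y+ [0.5474 0.1989 0.22  ]
```

View pics/w1z.png

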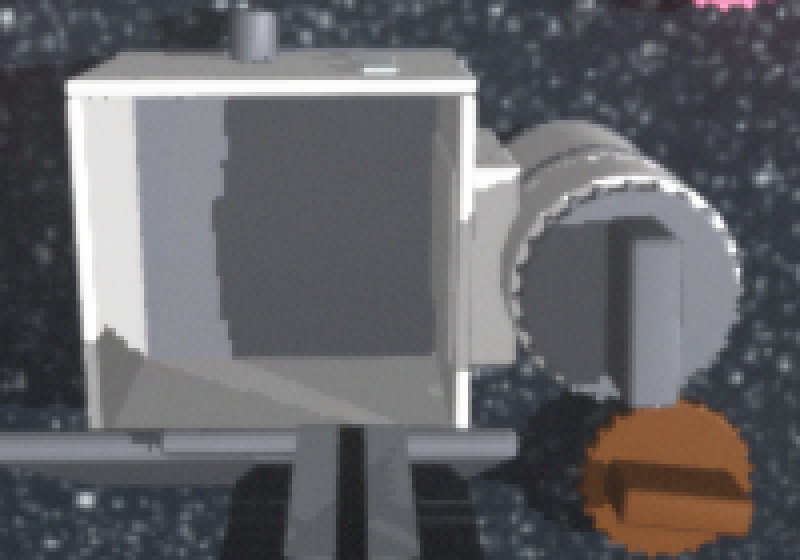

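```bash
python3 - <<'E'
from h import *
np.set_printoptions(precision=4,suppress=True)
c=dict(np.load("w1.npz"))
q=lambda u,v:(190+u/4,140+v/4)
for n,p,z in (("near y-",q(67,82),.1),("near y+",q(475,82),.1),("bar",q(657,323),.155),("bar near",q(658,239),.155),("bar far",q(657,408),.155),("disc",q(628,288),.124),("lid y-",q(0,440),.22),("lid y+",q(517,438),.22)): print(n,atz("wrist",p,z,c))
E
```

```text
near y- [0.4703 0.0761 0.1   ]
near y+ [0.4772 0.2044 0.1   ]
bar [0.5419 0.2489 0.155 ]
bar near [0.5172 0.2489 0.155 ]
bar far [0.5679 0.2493 0.155 ]
disc [0.5403 0.2476 0.124 ]
lid y- [0.5408 0.0788 0.22  ]
lid y+ [0.547  0.2001 0.22  ]
```

Call:
move_arm --series '[{"tx": -35, "ty": -10, "tz": 0, "roll": 0}, {"tx": -70, "ty": -20, "tz": 0, "roll": 0}, {"tx": -107, "ty": -30, "tz": 0, "roll": 0}, {"tx": -107, "ty": -30, "tz": 30, "roll": 0}, {"tx": -107, "ty": -30, "tz": 60, "roll": 0}, {"tx": -107, "ty": -30, "tz": 90, "roll": 0}, {"tx": -107, "ty": -30, "tz": 120, "roll": 0}, {"tx": -107, "ty": -30, "tz": 145, "roll": 0}, {"tx": -107, "ty": -30, "tz": 145, "roll": 0}]'

```text
clock: 4.15
tcp_pos: [0.6039, 0.1193, 0.2111]
tcp_rot: [[-0.998, 0.064, -0.008], [0.064, 0.998, -0.005], [0.008, -0.005, -1.0]]
wrist_force: [1.5, -1.4, 0.2]
finger_gap: -0.005
finger_force: 0.0
```

Call:
move_arm --series '[{"tx": 12, "ty": 0, "tz": 8, "roll": 0}, {"tx": 24, "ty": 0, "tz": 13, "roll": 0}, {"tx": 32, "ty": 0, "tz": 13, "roll": 0}, {"tx": 39, "ty": 0, "tz": 14, "roll": 0}, {"tx": 49, "ty": 0, "tz": 20, "roll": 0}, {"tx": 58, "ty": 0, "tz": 27, "roll": 0}, {"tx": 66, "ty": 0, "tz": 36, "roll": 0}, {"tx": 74, "ty": 0, "tz": 45, "roll": 0}, {"tx": 79, "ty": 0, "tz": 56, "roll": 0}, {"tx": 84, "ty": 0, "tz": 67, "roll": 0}, {"tx": 87, "ty": 0, "tz": 78, "roll": 0}, {"tx": 89, "ty": 0, "tz": 86, "roll": 0}, {"tx": 89, "ty": 0, "tz": 92, "roll": 0}, {"tx": 89, "ty": 0, "tz": 92, "roll": 0}]'

```text
clock: 5.55
tcp_pos: [0.5167, 0.1284, 0.1254]
tcp_rot: [[-0.998, 0.061, -0.0], [0.061, 0.998, -0.003], [0.0, -0.003, -1.0]]
wrist_force: [-5.4, -3.2, 19.4]
finger_gap: 0.001
finger_force: 9.3
```

Call:
move_arm --series '[{"tx": 0, "ty": 0, "tz": 2, "roll": 0}, {"tx": 0, "ty": 0, "tz": 3, "roll": 0}, {"tx": 0, "ty": 0, "tz": 3, "roll": 0}, {"tx": 0, "ty": 0, "tz": 3, "roll": 0}]'

```text
clock: 5.95
tcp_pos: [0.5167, 0.1284, 0.1251]
tcp_rot: [[-0.998, 0.061, 0.002], [0.061, 0.998, -0.004], [-0.002, -0.004, -1.0]]
wrist_force: [-11.2, -5.8, 35.0]
finger_gap: 0.001
finger_force: 17.8
```

Call:
move_arm --series '[{"tx": 0, "ty": 0, "tz": -30, "roll": 0}, {"tx": 0, "ty": 0, "tz": -65, "roll": 0}, {"tx": 0, "ty": 0, "tz": -100, "roll": 0}, {"tx": -4, "ty": 30, "tz": -110, "roll": -1}, {"tx": -9, "ty": 60, "tz": -110, "roll": -2}, {"tx": -14, "ty": 90, "tz": -110, "roll": -3}, {"tx": -19, "ty": 121, "tz": -110, "roll": -4}, {"tx": -19, "ty": 121, "tz": -110, "roll": -4}, {"tx": -19, "ty": 121, "tz": -110, "roll": -4}]' --gripper 1

```text
clock: 6.85
tcp_pos: [0.5431, 0.2484, 0.2296]
tcp_rot: [[-1.0, -0.01, -0.001], [-0.01, 1.0, -0.001], [0.001, -0.001, -1.0]]
wrist_force: [-0.6, -1.1, 0.1]
finger_gap: 1.0
finger_force: 0.0
```

```bash
python3 - <<'E'
from h import *
np.set_printoptions(precision=3,suppress=True)
c=calibration("wrist"); s=state(); a=capture("wrist"); b=capture("scene")
np.savez("w2",**{k:np.array(c[k]) for k in c if k in("mtx","world_from_camera")}); cv2.imwrite("pics/w2.png",a)
cv2.imwrite("pics/w2s.png",np.hstack([cv2.resize(a,(440,330)),cv2.resize(b[150:300,130:290],(352,330))]))
print(s["clock"],s["tcp_pos"],s["tcp_rot"],s["joint_positions"])
E
```

```text
6.85 [0.543 0.248 0.23 ] [[-1.    -0.01  -0.001]
 [-0.01   1.    -0.001]
 [ 0.001 -0.001 -1.   ]] [ 0.007  0.669 -0.815  1.593  0.527  1.114  0.641]
```

View pics/w2s.png

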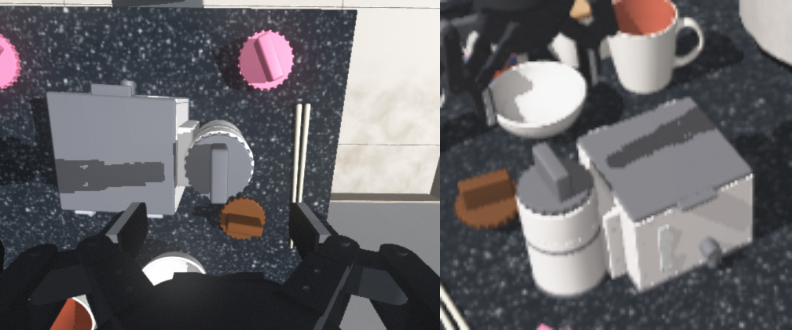

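The lid lies flat. The cap is still on with its bar along the unit's x, and the gripper is centred over it. Now I'll descend and pinch.

Call:
move_arm --series '[{"tx": 1, "ty": 1, "tz": 25, "roll": 0}, {"tx": 1, "ty": 1, "tz": 50, "roll": 0}, {"tx": 1, "ty": 1, "tz": 70, "roll": 0}, {"tx": 1, "ty": 1, "tz": 84, "roll": 0}, {"tx": 1, "ty": 1, "tz": 84, "roll": 0}]'

```text
clock: 7.45
tcp_pos: [0.5419, 0.2468, 0.1444]
tcp_rot: [[-1.0, -0.007, -0.003], [-0.007, 1.0, -0.003], [0.003, -0.003, -1.0]]
wrist_force: [-0.9, -1.2, -0.3]
finger_gap: 0.995
finger_force: 0.0
```

Call:
move_arm --series '[{"tx": 0, "ty": 0, "tz": 0, "roll": 0}, {"tx": 0, "ty": 0, "tz": 0, "roll": 0}, {"tx": 0, "ty": 0, "tz": 0, "roll": 0}, {"tx": 0, "ty": 0, "tz": 0, "roll": 0}, {"tx": 0, "ty": 0, "tz": 0, "roll": 0}, {"tx": 0, "ty": 0, "tz": 0, "roll": 0}, {"tx": 0, "ty": 0, "tz": 0, "roll": 0}, {"tx": 0, "ty": 0, "tz": 0, "roll": 0}]' --gripper 0

```text
clock: 8.25
tcp_pos: [0.5429, 0.2493, 0.1471]
tcp_rot: [[-1.0, -0.009, 0.001], [-0.009, 1.0, 0.001], [-0.001, 0.001, -1.0]]
wrist_force: [-0.2, -0.5, 5.5]
finger_gap: 0.174
finger_force: 60.5
```

```bash
python3 - <<'E'
from h import *
s=state(); print(np.round(s["moment"],2),np.round(s["wrist_force"],1),np.round(s["joint_positions"],2))
E
```

```text
[-0.09  0.07 -0.02] [-0.2 -0.5  5.5] [-0.03  0.76 -0.75  1.69  0.61  0.95  0.56]
```

Call:
move_arm --series '[{"tx": 0, "ty": 0, "tz": -1, "roll": -3}, {"tx": 0, "ty": 0, "tz": -1, "roll": -6}, {"tx": 0, "ty": 0, "tz": -1, "roll": -9}, {"tx": 0, "ty": 0, "tz": -1, "roll": -12}, {"tx": 0, "ty": 0, "tz": -1, "roll": -14}, {"tx": 0, "ty": 0, "tz": -1, "roll": -14}]'

```text
clock: 8.85
tcp_pos: [0.5426, 0.2488, 0.1471]
tcp_rot: [[-0.968, -0.251, -0.0], [-0.251, 0.968, -0.0], [0.0, 0.0, -1.0]]
wrist_force: [-0.5, -0.4, 1.7]
finger_gap: 0.177
finger_force: 60.1
```

```bash
cat > r.py <<'E'
from h import *
s=state(); R=np.array(s["tcp_rot"]); print(round(s["clock"],2),"yaw",np.round(np.degrees(np.arctan2(R[1,0],R[0,0]))%360,2),"tcp",np.round(s["tcp_pos"],4),"M",np.round(s["moment"],2),"F",np.round(s["wrist_force"],1),"j7",np.round(s["joint_positions"][6],2),round(s["finger_gap"],3))
E
python3 r.py
```

```text
8.85 yaw 194.51 tcp [0.5426 0.2488 0.1471] M [ 0.03 -0.12  0.02] F [-0.5 -0.4  1.7] j7 0.77 0.177
```

Call:
move_arm --series '[{"tx": 0, "ty": 0, "tz": 0, "roll": -3}, {"tx": 0, "ty": 0, "tz": 0, "roll": -6}, {"tx": 0, "ty": 0, "tz": 0, "roll": -8}, {"tx": 0, "ty": 0, "tz": 0, "roll": -8}]'

```text
clock: 9.25
tcp_pos: [0.5425, 0.2489, 0.1471]
tcp_rot: [[-0.924, -0.382, -0.0], [-0.382, 0.924, 0.0], [0.0, 0.0, -1.0]]
wrist_force: [0.6, 0.1, 0.1]
finger_gap: 0.174
finger_force: 60.0
```

```bash
python3 r.py
```

```text
9.25 yaw 202.49 tcp [0.5425 0.2489 0.1471] M [-0.02 -0.16  0.03] F [0.6 0.1 0.1] j7 0.88 0.174
```

Call:
move_arm --series '[{"tx": 0, "ty": 0, "tz": 0, "roll": -3}, {"tx": 0, "ty": 0, "tz": 0, "roll": -6}, {"tx": 0, "ty": 0, "tz": 0, "roll": -8}, {"tx": 0, "ty": 0, "tz": 0, "roll": -8}]'

```text
clock: 9.65
tcp_pos: [0.5424, 0.2489, 0.1471]
tcp_rot: [[-0.862, -0.507, -0.0], [-0.507, 0.862, 0.0], [0.0, 0.0, -1.0]]
wrist_force: [1.0, -0.1, -0.2]
finger_gap: 0.175
finger_force: 60.0
```

```bash
python3 r.py
```

```text
9.65 yaw 210.48 tcp [0.5424 0.2489 0.1471] M [-0.03 -0.12  0.  ] F [ 1.  -0.1 -0.2] j7 1.0 0.175
```

It turns freely past 33°, so anticlockwise is the right way. I'll carry on to the stop.

Call:
move_arm --series '[{"tx": 0, "ty": 0, "tz": 0, "roll": -4}, {"tx": 0, "ty": 0, "tz": 0, "roll": -8}, {"tx": 0, "ty": 0, "tz": 0, "roll": -12}, {"tx": 0, "ty": 0, "tz": 0, "roll": -16}, {"tx": 0, "ty": 0, "tz": 0, "roll": -20}, {"tx": 0, "ty": 0, "tz": 0, "roll": -24}, {"tx": 0, "ty": 0, "tz": 0, "roll": -27}, {"tx": 0, "ty": 0, "tz": 0, "roll": -27}]'

```text
clock: 10.45
tcp_pos: [0.5424, 0.2489, 0.1471]
tcp_rot: [[-0.538, -0.843, -0.001], [-0.843, 0.538, 0.0], [0.0, 0.001, -1.0]]
wrist_force: [-0.3, 0.6, 0.1]
finger_gap: 0.18
finger_force: 60.1
```

```bash
python3 r.py
```

```text
10.45 yaw 237.45 tcp [0.5424 0.2489 0.1471] M [ 0.03 -0.1   0.04] F [-0.3  0.6  0.1] j7 1.4 0.18
```

Call:
move_arm --series '[{"tx": 0, "ty": 0, "tz": 0, "roll": -1}, {"tx": 0, "ty": 0, "tz": 0, "roll": -2}, {"tx": 0, "ty": 0, "tz": 0, "roll": -3}, {"tx": 0, "ty": 0, "tz": 0, "roll": -3}]'

```text
clock: 10.85
tcp_pos: [0.5428, 0.2487, 0.1472]
tcp_rot: [[-0.493, -0.87, 0.0], [-0.87, 0.493, -0.0], [-0.0, -0.0, -1.0]]
wrist_force: [1.2, -0.6, -2.4]
finger_gap: 0.177
finger_force: 59.8
```

```bash
python3 r.py
```

```text
10.85 yaw 240.45 tcp [0.5428 0.2487 0.1472] M [ 0.   -0.26 -0.15] F [ 1.2 -0.6 -2.4] j7 1.45 0.177
```

Call:
move_arm --series '[{"tx": 0, "ty": 0, "tz": 0, "roll": -1}, {"tx": 0, "ty": 0, "tz": 0, "roll": -2}, {"tx": 0, "ty": 0, "tz": 0, "roll": -2}]'

```text
clock: 11.15
tcp_pos: [0.5428, 0.2487, 0.1472]
tcp_rot: [[-0.464, -0.886, -0.0], [-0.886, 0.464, 0.0], [-0.0, 0.0, -1.0]]
wrist_force: [1.4, -0.0, -2.7]
finger_gap: 0.175
finger_force: 61.1
```

```bash
python3 r.py
```

```text
11.15 yaw 242.38 tcp [0.5428 0.2487 0.1472] M [ 0.07 -0.35 -0.82] F [ 1.4 -0.  -2.7] j7 1.48 0.175
```

Stop reached: the moment is −0.82 N m. I'll ease back 2° and lift 25 mm to test.

Call:
move_arm --series '[{"tx": 0, "ty": 0, "tz": 0, "roll": 1}, {"tx": 0, "ty": 0, "tz": 0, "roll": 2}, {"tx": 0, "ty": 0, "tz": -4, "roll": 2}, {"tx": 0, "ty": 0, "tz": -8, "roll": 2}, {"tx": 0, "ty": 0, "tz": -14, "roll": 2}, {"tx": 0, "ty": 0, "tz": -20, "roll": 2}, {"tx": 0, "ty": 0, "tz": -26, "roll": 2}]'

```text
clock: 11.85
tcp_pos: [0.5421, 0.2498, 0.1747]
tcp_rot: [[-0.491, -0.871, 0.0], [-0.871, 0.491, 0.001], [-0.001, 0.0, -1.0]]
wrist_force: [0.1, 0.1, -1.0]
finger_gap: 0.177
finger_force: 59.8
```

```bash
python3 r.py
```

```text
11.85 yaw 240.59 tcp [0.5421 0.2498 0.1747] M [-0.02  0.01 -0.04] F [ 0.1  0.1 -1. ] j7 1.47 0.177
```

The lift went freely with about 1 N of weight on the wrist, so I'll raise it the rest of the way to about 100 mm.

Call:
move_arm --series '[{"tx": 0, "ty": 0, "tz": -15, "roll": 0}, {"tx": 0, "ty": 0, "tz": -30, "roll": 0}, {"tx": 0, "ty": 0, "tz": -45, "roll": 0}, {"tx": 0, "ty": 0, "tz": -60, "roll": 0}, {"tx": 0, "ty": 0, "tz": -74, "roll": 0}, {"tx": 0, "ty": 0, "tz": -74, "roll": 0}, {"tx": 0, "ty": 0, "tz": -74, "roll": 0}, {"tx": 0, "ty": 0, "tz": -74, "roll": 0}, {"tx": 0, "ty": 0, "tz": -74, "roll": 0}, {"tx": 0, "ty": 0, "tz": -74, "roll": 0}]'

```text
clock: 12.85
tcp_pos: [0.5424, 0.2487, 0.2467]
tcp_rot: [[-0.492, -0.87, -0.001], [-0.87, 0.492, -0.0], [0.001, 0.001, -1.0]]
wrist_force: [-0.0, 0.3, -1.3]
finger_gap: 0.174
finger_force: 59.8
```

```bash
python3 r.py; python3 - <<'E'
from h import *
a=capture("wrist"); b=capture("scene")
cv2.imwrite("pics/f.png",np.hstack([cv2.resize(a,(440,330)),cv2.resize(b[130:300,120:301],(352,330))]))
E
```

```text
12.85 yaw 240.51 tcp [0.5424 0.2487 0.2467] M [-0.   -0.01  0.03] F [-0.   0.3 -1.3] j7 1.54 0.174
```

View pics/f.png

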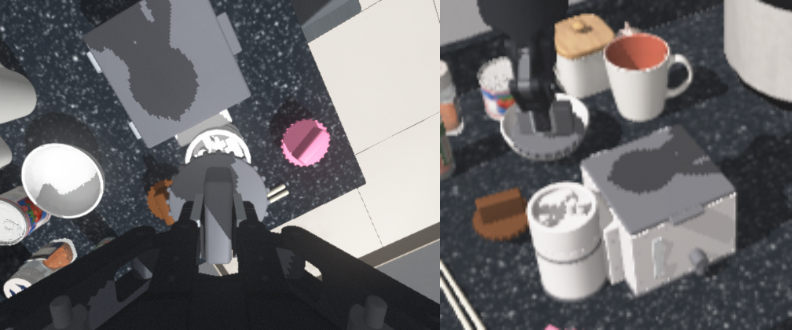

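The neck at (565,210) is open, the lid is shut, and the cap is held level above it at (218,190) in the wrist half. I'm handing it in.

```bash
python3 -c "
from plant import *
print(finish_job())"
```

```text
the job is handed in; nothing more can be done
None
```

The lid is shut, and the cap, which loosened anticlockwise, is held level about 10 cm above its open neck; the job is handed in, but no verdict came back. I tried only anticlockwise, since it turned freely past the range of the wrong-way stop.

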